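Dry-test the treat dispenser and hold its gate at the third click

ROBOT

A 6-joint arm with a two-finger parallel gripper is mounted at the origin on the work surface. World frame = base frame: x ahead of the robot, y to its left, z up, the work surface at z = 0. Lengths are in m, angles in rad, forces in N, time in s.
With the tool pointing down it reaches from about 0.25 to 0.85 m from the base axis. Payload 12.5 kg.
Tool frame: the origin (TCP) lies midway between the tips of the shut fingers; the grasp point (between the pads) lies 19 mm behind it; z points along the fingers, y is the direction in which the jaws open and shut (so a half turn about z gives the same grasp; the last joint's range is limited). The gripper opens to 93 mm and grips with 3 to 60 N. Pads are 15 mm wide; open, the fingers measure 128 mm over their backs; the gripper's body (75 mm by 188 mm) begins 65 mm behind the grasp point.
Start: joints at [1.192, 0.351, 1.652, -0, 1.139, -0.085], TCP at [0.159, 0.526, 0.198] pointing down, gripper open.
Joint ranges: [-2.75, 2.75], [-0.79, 2.1], [0.01, 2.65], [-1.57, 4.71], [0.07, 3.14], [-2.87, 2.87]. Speed limits (rad/s): [2.22, 2.22, 2.79, 3.14, 3.14, 3.14].

INTERFACE

Orientations are given as a 3x3 rotation matrix whose columns are the frame's x, y, z axes.
In Python, from bench import telemetry, capture, camera_params, job gives the robot as it stands.
- The arm moves only by the tool servo_tool, never from a script. Its argument "targets" is one flat list of numbers, 7 for each row, row after row: the shift along the world's x, y, z in mm, then the turn, a rotation vector about the world's x, y, z in rad, then the closure in counts, from 0 (fully open) to 255 (shut). In form: [tx, ty, tz, rx, ry, rz, hand, tx, ty, tz, rx, ry, rz, hand, ...]. A call has 1 to 10 rows; each row shifts and turns the commanded pose from where the row before left it; what a row does not reach is not made up. A row lasts 1/12 s, in which the tool goes at most 41.7 mm and 7.16 degrees, less where a joint would pass 70% of its speed; a pose out of reach is approached as far as the arm can. A call is refused whole if a number of a shift passes 41.7 or a number of a turn 0.125, either way. A call with a gripper value outside its range is refused whole. The fingers move at their own pace and stop on an object; "newtons" is the grip in N (left out, the last holds). Time passes only in rows, so rows that do not move let the fingers close. It gives the time, the measured TCP pose, the force and the opening at its end, in the units of the state.
- telemetry.get_obs(): the state, without advancing time (a new reading comes with each control period).
- capture(name): name is "side" or "top"; returns the picture (384x512x3 uint8, blue, green, red); there is no depth.
- camera_params(name): a dict with "fx", "fy", "cx", "cy" (pixels), "extrinsics" (4x4, takes a point from camera to world coordinates). Camera axes: x right, y down, z forward; pixel columns grow to the right and rows downward; lengths in m; the calibration is good to about 2 mm. A picture is of the moment at which its call begins. camera_params takes no time and is no camera call.
- job.finish_job(): hands the job in, once; it reports no verdict.
The state is a dict: "time": time; "qpos": joint angles; "dq": joint speeds; "effort": joint torques, N m; "position": TCP position; "eef_rot": TCP orientation; "contact_force": force on the tool from outside, world axes, zero at the start; "ft_torque": the same for the moment, N m; "finger_gap": finger opening in m.
Only numpy, scipy, OpenCV 4.12 (cv2) and the standard library are available. Lean on these libraries where they do the work, as an engineer would, in place of code of your own. Each camera call takes 0.05 s, during which the arm holds its last target.

TASK

Dry-test the dog-treat dispenser: pull its sprung measuring slide out towards the dispenser's front by the black post until the white line on the slide lies level with the orange mark, keep it there for a moment, and bring it back fully home. Then swing the red gate lever towards the front by exactly three clicks, never on to a fourth, and finish with the gripper still holding the lever there, because it springs shut when let go. Leave the measuring cup under the chute and the other things on the shelf where they are.

Things in the scene. Friction and masses are not known exactly. Their poses are not given: they have to be found in the camera images.
- dispenser: White treat dispenser fixed to the shelf, a box 160 (x) x 300 (y) x 90 mm high. Origin: centre of its underside. Its own -x is its front (towards the robot, give or take its yaw), +z up. On its +y end a clear hopper with blue lid (top 182 mm above the shelf); the slide lies on its top near the middle; the lever is at its -y end.
- gauge_slide (a joint): How far the grey measuring slide is pulled out along the dispenser's -x, m: 0 fully home, stop at 0.065. A spring pulls it home with about 2.7 N at 0 and 7.5 N at 0.052; let go, it returns by itself. It never sticks.
- slide_grip (a point): Point on the axis of the black upright round post on the slide, 16 mm in diameter, 122 mm above the shelf. The post runs from 100 to 142 mm above the shelf; the slide's top under it is a bar 24 mm wide at 100 mm. Moves with the slide.
- slide_line (a point): Middle of the white line, 3 mm wide, drawn across the top of the grey slide, 65 mm behind (dispenser +x of) the post. Moves with the slide.
- mark_mid (a point): Middle of the orange mark, 10 mm long along the dispenser's x, 14 mm wide, on the steel strip along the slide's -y side. It stays put in a run, 28 to 52 mm in front of the white line's home place. It has the dispenser's axes, and the line is level with it when both have the same dispenser x.
- gate_lever (a joint): Angle of the red gate lever about its upright axis, rad: 0 shut, stop at 1.0, growing clockwise seen from above (grip goes towards the front). A pawl clicks over teeth: click stops at 0.2, 0.4, 0.6, 0.8, 1.0, crests halfway between. Push needed at the grip: 4 to 6 N near a stop, leaping by 3 to 4 N on leaving it, falling past the crest, 11 N at most. A spring (4 to 6 N at the grip) shuts it when let go.
- lever_grip (a point): Point on the axis of the lever's red upright round post, 16 mm in diameter, 130 mm above the shelf. The post runs from 110 to 150 mm above the shelf; the lever arm under it is 14 mm wide with its top at 110 mm. Moves with the lever.
- lever_pivot (a point): Point on the lever's upright turning axis, at the height of lever_grip and 90 mm from it. Fixed on the dispenser. Shut, the arm points from here 60 degrees clockwise (seen from above) of the dispenser's +x. Small dots on the white top, 58 mm from here, lie under the arm at each stop; the third one's is red.
- cup: Aluminium measuring cup, 64 mm across, 48 mm high, loose, standing under the blue chute at the dispenser's front, on its +y half. Origin: centre of its underside. Leave alone.
- canister: Empty glass canister, 100 mm across, 130 mm high, loose. Origin: centre of its underside. Leave alone.
- bone: Yellow rubber chew bone, 132 x 58 x 32 mm, lying loose. Origin: centre of its underside. Leave alone.
- comb: Wooden pet comb, 130 x 40 x 8 mm, lying loose. Origin: at its underside, near the centre. Leave alone.
- bowl: Steel pet bowl, 150 mm across, 50 mm high, loose. Origin: centre of its underside. Leave alone.

How it is judged:
On the way, in this order (a step that is already met when the one before it is completed fails the run):
1. the slide is held out with its white line within 5 mm of the middle of the orange mark, the lever still shut (x of slide_line in the frame of mark_mid between -0.005 and 0.005 m and value of joint gate_lever below 0.08 rad), for 0.3 s.
2. the slide is back home (within 3 mm), the lever still shut (value of joint gauge_slide below 0.003 m and value of joint gate_lever below 0.08 rad), for 0.1 s.
3. the gripper has swung the lever past its second click (value of joint gate_lever above 0.32 rad and contact force between the fingers and gate_lever above 0.5 N).
At the end, for the whole second after the job is handed in: The gripper's fingers hold the lever (over 1 N) still at its third click stop (0.52 to 0.68 rad), the slide is home within 3 mm, and the cup stands upright within 12 mm of where it was (value of joint gate_lever between 0.52 and 0.68 rad and velocity of joint gate_lever between -0.05 and 0.05 rad/s and contact force between the fingers and gate_lever above 1 N and value of joint gauge_slide below 0.003 m and distance of cup from where it was at the start of the episode below 0.012 m and angle between cup's own z axis and vertical below 0.1 rad); the arm keeps its last pose, push and grip.
It fails at once if the lever goes on to its fourth click (over 0.74 rad) (value of joint gate_lever above 0.74 rad).
It fails at once if the measuring cup is shoved more than 12 mm (distance of cup from where it was at the start of the episode above 0.012 m).
It fails at once if the canister, bone, comb or bowl is shoved more than 20 mm (distance of any of canister, bone, comb, bowl from where it was at the start of the episode above 0.02 m).
It also fails if it takes over 59 s, if anything falls off the work surface, if the arm or the gripper's body presses on something with over 40 N, if the wrist force passes 120 N, or if a joint passes its speed limit or range.

## Working session

There is one attempt and no reset: what is moved stays moved. The work goes in short steps, Python scripts to look and compute and a tool call to move; the robot and the scene stay as the last step left them, time stands still between calls to the robot, and variables do not carry over. Pictures are saved under pics/ and viewed, and the job is handed in when it is done.

Besides the shell and the picture viewer there is one more tool, called after ">>>" by a JSON object that holds its "name" and its "arguments", one argument or row to a line. servo_tool: Moves the arm, as the interface text tells. Its arguments: {"type":"object","properties":{"targets":{"type":"array","items":{"type":"number"}},"newtons":{"type":"number"}},"required":["targets"]}

```bash
mkdir -p pics; ls; python3 - <<'E'
from bench import telemetry, capture, camera_params
import cv2,numpy as np
for n in("top","side"):
    im=capture(n);cv2.imwrite(f"pics/{n}0.png",im)
    p=camera_params(n);print(n,p['fx'],p['fy'],p['cx'],p['cy'],np.round(p['extrinsics'],4).tolist())
o=telemetry.get_obs();print({k:np.round(v,4).tolist() for k,v in o.items()})
E
```

```text
pics
top 439.55595035106563 439.55595035106563 254.60339377382263 196.54748543309154 [[0.0263, -0.9802, 0.1964, 0.2543], [-0.9994, -0.0216, 0.0259, -0.0395], [-0.0212, -0.1969, -0.9802, 1.6052], [0.0, 0.0, 0.0, 1.0]]
side 445.9063148099974 445.9063148099974 262.9936491133001 189.08159418699938 [[0.8346, -0.3506, 0.4249, -0.0677], [-0.5508, -0.5132, 0.6582, -0.9524], [-0.0127, -0.7834, -0.6214, 0.9921], [0.0, 0.0, 0.0, 1.0]]
{'time': 0.1, 'qpos': [1.1924, 0.3512, 1.6523, -0.0, 1.1391, -0.0846], 'dq': [0.0006, -0.0004, -0.0017, -0.0006, -0.0019, -0.0003], 'effort': [0.0002, -49.8028, -28.5704, 0.07, 0.0239, -0.0], 'position': [0.1591, 0.5261, 0.198], 'eef_rot': [[-0.9572, 0.2895, -0.0004], [0.2895, 0.9572, -0.001], [0.0, -0.0011, -1.0]], 'contact_force': [-1.4658, 0.4198, 0.336], 'ft_torque': [-0.0043, -0.0316, -0.0049], 'finger_gap': 0.0932}
```

View pics/top0.png

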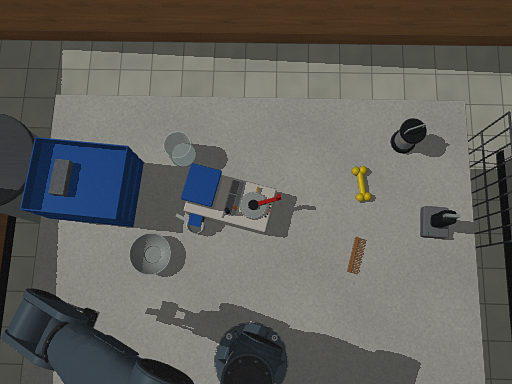

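View pics/side0.png

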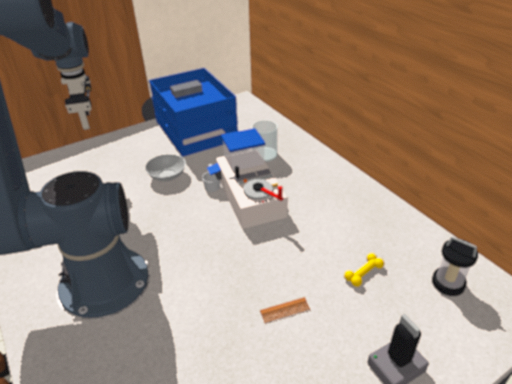

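```bash
python3 - <<'E'
import cv2
a=cv2.imread("pics/top0.png")[155:240,175:300];cv2.imwrite("pics/top0c.png",cv2.resize(a,None,fx=6,fy=6,interpolation=cv2.INTER_CUBIC))
a=cv2.imread("pics/side0.png")[120:235,190:310];cv2.imwrite("pics/side0c.png",cv2.resize(a,None,fx=5,fy=5,interpolation=cv2.INTER_CUBIC))
E
```

```text
(no output)
```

View pics/top0c.png

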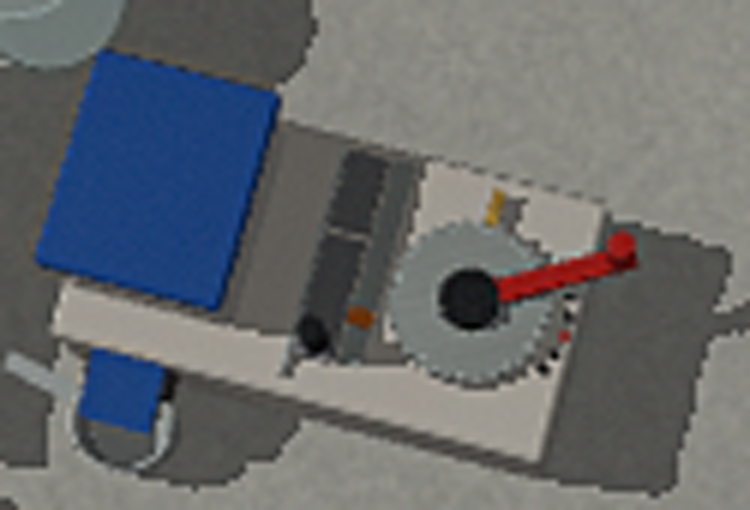

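View pics/side0c.png

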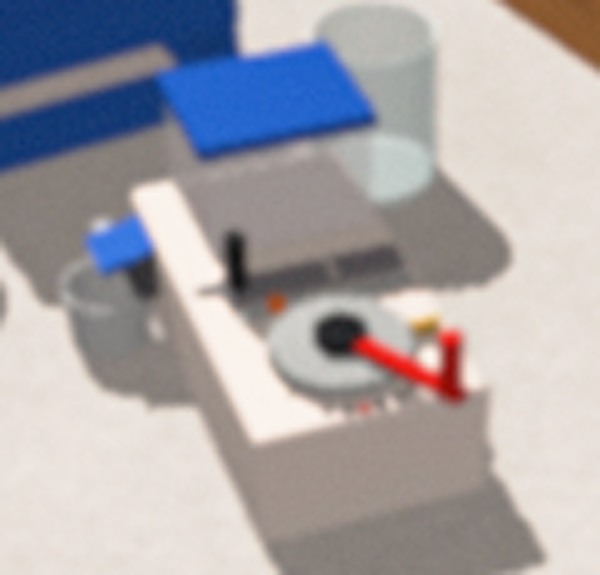

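```bash
cat > h.py <<'E'
import numpy as np,cv2
from bench import camera_params
C={n:camera_params(n) for n in("top","side")}
def ray(n,u,v):
    p=C[n];d=np.array([(u-p['cx'])/p['fx'],(v-p['cy'])/p['fy'],1.]);E=np.array(p['extrinsics']);return E[:3,3],E[:3,:3]@d
def onz(n,u,v,z):
    o,d=ray(n,u,v);return o+d*(z-o[2])/d[2]
def proj(n,X):
    p=C[n];E=np.array(p['extrinsics']);c=E[:3,:3].T@(np.array(X)-E[:3,3]);return np.array([p['fx']*c[0]/c[2]+p['cx'],p['fy']*c[1]/c[2]+p['cy']])
def tri(a,b):
    (o1,d1),(o2,d2)=ray("top",*a),ray("side",*b)
    A=np.stack([d1,-d2],1);s=np.linalg.lstsq(A,o2-o1,rcond=None)[0];P,Q=o1+d1*s[0],o2+d2*s[1];return (P+Q)/2,np.linalg.norm(P-Q)
E
python3 - <<'E'
from h import *
t=cv2.imread("pics/top0.png");s=cv2.imread("pics/side0.png")
def blobs(im,lo,hi,roi,name,mn=3):
    x0,y0,x1,y1=roi;h=cv2.cvtColor(im,cv2.COLOR_BGR2HSV);m=cv2.inRange(h,lo,hi);k=np.zeros_like(m);k[y0:y1,x0:x1]=m[y0:y1,x0:x1]
    n,l,st,c=cv2.connectedComponentsWithStats(k)
    for i in range(1,n):
        if st[i,4]>=mn: print(name,np.round(c[i],2),st[i])
T=(175,155,300,240);S=(190,120,310,235)
blobs(t,(0,150,90),(5,255,255),T,"t red");blobs(s,(0,150,90),(5,255,255),S,"s red");blobs(s,(172,150,90),(180,255,255),S,"s red2")
blobs(t,(6,120,80),(18,255,255),T,"t or");blobs(s,(6,100,80),(18,255,255),S,"s or")
blobs(t,(0,0,0),(180,255,45),T,"t blk");blobs(s,(0,0,0),(180,255,55),S,"s blk")
# corners of the white top
print(t[192:198,222:244].max(2)); 
print(t[200:216,222:240].max(2))
print(t[204:212,230:240])
for c in [(540,460),(607,205),(55,335),(430,160)]:
    print(np.round(onz("top",c[0]/6+175-.42,c[1]/6+155-.42,.09),4))
E
```

```text
t red [269.13 199.57] [258 194  23  11  87]
t red [268.67 210.67] [268 210   2   2   3]
s red [272.69 192.43] [260 187  22  13 100]
t or [234.54 207.38] [233 206   4   4  13]
s or [303.04 124.08] [291 120  19  13 133]
s or [244.62 180.23] [243 179   4   4  13]
s or [274.85 185.08] [273 184   5   3  13]
t blk [252.85 204.47] [248 200  10  10  78]
t blk [227.   210.37] [225 207   6   7  27]
t blk [202.82 218.91] [202 217   3   5  11]
s blk [236.82 172.68] [236 168   3  10  22]
s blk [218.25 174.92] [217 173   3   5  12]
s blk [257.29 186.53] [254 184   8   7  38]
[[ 94  97  94  96  95  96  88  83  51  50  48  51  52  55  61  80  73  70
   71  74  95  83]
 [ 96  95  94  95  96  97  87  77 104  95  66  61  49  50  49  81  74  72
   70  87  92  81]
 [ 92  94  96  95  96  93  90  57  53  62  72  92 106  95  77  73  71  71
   68  95  90 168]
 [ 94  95  95  95  96  91  63  51  51  52  52  55  53  58  96  76  72  72
   77  95  90 156]
 [ 94  95  95  96  96  90  58  52  53  55  54  52  52  52  77  72  71  73
   75  93  95 120]
 [ 95  95  95  94  99  82  65  54  53  54  54  53  56  86  75  72  
[... 1921 characters left out ...]
9]
  [ 13  47  99]
  [  6  47 103]
  [ 11  49 105]
  [  5  46 104]
  [ 66  75  89]
  [ 82  85  87]
  [148 155 156]]

 [[ 55  54  55]
  [ 49  47  45]
  [ 92  96  96]
  [ 81  81  74]
  [ 61  65  69]
  [ 25  47  81]
  [ 42  63  93]
  [ 89  93  93]
  [ 83  87  87]
  [156 164 171]]

 [[ 54  54  54]
  [ 59  60  60]
  [ 82  84  81]
  [ 77  76  72]
  [ 80  79  73]
  [ 75  75  69]
  [ 76  77  72]
  [ 91  94  95]
  [ 82  87  87]
  [156 165 171]]

 [[ 56  55  55]
  [ 63  65  66]
  [ 79  82  79]
  [ 74  76  72]
  [ 77  78  73]
  [ 73  73  68]
  [ 86  89  89]
  [ 89  95  96]
  [ 81  87  89]
  [158 168 174]]]
[ 0.4362 -0.0372  0.09  ]
[ 0.5875 -0.0733  0.09  ]
[0.5028 0.2477 0.09  ]
[0.6124 0.0316 0.09  ]
```

```bash
python3 - <<'E'
from h import *
yaw=-0.232;R=np.array([[np.cos(yaw),-np.sin(yaw)],[np.sin(yaw),np.cos(yaw)]])
t=cv2.imread("pics/top0.png").astype(float);s=cv2.imread("pics/side0.png").astype(float)
def wc(W,x0,y0):
    W=np.clip(W,0,None);yy,xx=np.mgrid[:W.shape[0],:W.shape[1]];return np.array([(W*xx).sum()/W.sum()+x0,(W*yy).sum()/W.sum()+y0])
# orange: r-b excess
def orange(im,x0,y0,x1,y1):
    a=im[y0:y1,x0:x1];w=a[...,2]-a[...,0];w[w<15]=0;return wc(w,x0,y0)
mt=orange(t,231,204,239,212);ms=orange(s,240,176,250,185)
print("mark px",mt,ms);P,e=tri(mt,ms);print("mark",P,e)
for z in(.09,.095,.1): print(z,onz("top",*mt,z),onz("side",*ms,z))
print("s line");print(s[168:180,250:266].max(2).astype(int))
lt=np.array([232.7,193.6])
for z in(.095,.1):
  L=onz("top",*lt,z);M=onz("top",*mt,z);print("line",L,"off",R.T@(L-M)[:2])
# red lever post in top: saturation map
print((t[190:206,268:284,2]-t[190:206,268:284,0]).astype(int))
print((s[184:202,272:286,2]-s[184:202,272:286,0]).astype(int))
print("black side");print(s[164:182,232:242].max(2).astype(int))
E
```

```text
mark px [234.66114983 207.36672474] [244.74555487 180.41630901]
mark [0.5178175  0.06816199 0.09765426] 0.0032688529482279385
0.09 [0.51763432 0.0693644  0.09      ] [0.5244566  0.07646235 0.09      ]
0.095 [0.51676523 0.06900501 0.095     ] [0.52117432 0.07076001 0.095     ]
0.1 [0.51589613 0.06864563 0.1       ] [0.51789205 0.06505767 0.1       ]
s line
[[153 152 153 152 152 153 153 156 155 154 152 150 150 148 141 138]
 [154 157 154 154 153 154 150 152 148 145 140 138 135 127 117 112]
 [153 152 152 150 149 144 137 134 129 125 114 109 107  99  94  86]
 [147 138 137 137 133 128 120 106  97  94  89  86  85  80  80  80]
 [123 115 112 106 110 114 112  93  82  80  79  80  82  79  80  79]
 [ 97  87  88  85  91 105 111  95  84  77  78  82  81  81  83  85]
 [ 79  79  80  79  86  99 111 104  90  82  84  86  87  92  95  94]
 [ 80  77  80  81  81  93 105 104  95  92 100  97 103 103 108 111]
 [ 79  84  84  87  90  94 102 105 103 107 110 111 111 114 114 113]
 [ 91  94 100 101 107 112 113 117 118 122 120 117 116 114 112 115]
 [103 114 118 126 135 140 138 141 141 142 140 135 131 133 130 136]
 [129
[... 2420 characters left out ...]
53 153 156]
 [154 153 138 112  98 104 125 141 153 157]
 [156 148 124  91  59  65  91 128 148 155]
 [163 147 118  74  43  40  72 120 149 154]
 [179 148 116  72  32  32  67 119 147 155]
 [201 157 117  72  28  24  64 118 147 154]
 [228 175 125  76  32  21  65 117 146 155]
 [241 212 151  88  36  23  65 114 147 156]
 [249 241 190 112  43  27  58 105 140 145]
 [252 250 214 126  50  23  47  86 115 121]
 [251 245 204 124  53  22  36  66  87  92]
 [235 218 174 111  56  23  34  56  74  79]
 [188 172 146 112  68  42  43  60  73  80]
 [175 174 154 124  93  65  60  74  80  81]
 [227 225 196 153 110  86  79  85  86  93]
 [249 248 238 196 136 102  95  97  99 104]
 [251 252 250 233 178 129 118 114 112 110]]
```

```bash
python3 - <<'E'
from h import *
yaw=-0.232;R=np.array([[np.cos(yaw),-np.sin(yaw)],[np.sin(yaw),np.cos(yaw)]])
L=onz("top",232.7,193.6,.1);Ls=onz("side",256.1,174,.1);print("L",L,Ls)
print("off side",[R.T@(onz("side",256.1,174,.1)-onz("side",244.75,180.42,z))[:2] for z in(.092,.096,.1)])
print("off top",[R.T@(L-onz("top",234.66,207.37,z))[:2] for z in(.092,.096,.1)])
P=L[:2]-.065*R[:,0];print("post from line",P,[proj(n,[*P,z]) for n in("top","side") for z in(.142,.1)])
print("post top meas",onz("top",226.8,209.5,.142),"side",onz("side",236.6,167.5,.142), tri((226.8,209.5),(236.6,167.0)))
G=onz("top",278.2,195.4,.15);print("lever",G,onz("side",279.5,187.3,.15),tri((278.2,195.4),(279.5,187.3)))
a=np.deg2rad(-60)+yaw;Pv=G[:2]-.09*np.array([np.cos(a),np.sin(a)]);print("pivot",Pv,[proj("top",[*Pv,z]) for z in(.11,.12,.13)],[proj("side",[*Pv,z]) for z in(.11,.12,.13)])
# dots
for k in range(6):
    b=a-.2*k;print(k,proj("top",[*(Pv+.058*np.array([np.cos(b),np.sin(b)])),.09]), "grip",Pv+.09*np.array([np.cos(b),np.sin(b)]))
E
```

```text
L [0.56464588 0.07724514 0.1       ] [0.56811928 0.07382956 0.1       ]
off side [array([0.04384406, 0.01002318]), array([0.04535068, 0.01506647]), array([0.04685729, 0.02010975])]
off top [array([0.04425757, 0.01869771]), array([0.04486808, 0.01913738]), array([0.0454786 , 0.01957705])]
post from line [0.50138733 0.09219022] [array([226.74292698, 209.29191151]), array([227.74969476, 211.32895896]), array([235.6066902 , 167.77128513]), array([236.24863519, 178.03388805])]
post top meas [0.5006788  0.09196934 0.142     ] side [0.50484839 0.09165957 0.142     ] (array([0.50213005, 0.09086173, 0.14505878]), np.float64(0.004241034657288975))
lever [ 0.55150322 -0.08059845  0.15      ] [ 0.55454271 -0.08147681  0.15      ] (array([ 0.5528674 , -0.08127548,  0.15016417]), np.float64(0.0030523250489342))
pivot [0.52562967 0.00560224] [array([252.76980074, 204.50030688]), array([252.69630969, 203.97870769]), array([252.62185842, 203.45029337])] [array([256.38654925, 186.38400878]), array([256.31800125, 183.92031527]), array([256.24885262, 181.43503499])]
0 [268.87324021 201.1949453 ] grip [ 0.55150322 -0.08059845]
1 [269.43850836 204.39788478] grip [ 0.53386204 -0.08402046]
2 [269.34550428 207.65528762] grip [ 0.51589266 -0.08386949]
3 [268.5950712  210.83684706] grip [ 0.49831146 -0.08015157]
4 [267.21466296 213.81420979] grip [ 0.48181936 -0.07301491]
5 [265.25764489 216.46632711] grip [ 0.46707383 -0.06274403]
```

>>> {"name": "servo_tool", "arguments": {
  "targets": [15,-20,20,0,0,-0.1,100,23,-29,15,0,0,-0.1,100,23,-29,15,0,0,-0.1,100,23,-29,15,0,0,-0.1,100,23,-29,10,0,0,-0.1,100,23,-29,0,0,0,-0.1,100,23,-29,0,0,0,-0.1,100,23,-29,0,0,0,-0.1,100],
  "newtons": 20
}}

```text
time: 0.77
position: [0.3359, 0.3018, 0.2735]
eef_rot: [[-0.455, 0.891, 0.0], [0.891, 0.455, 0.0], [0.0, 0.0, -1.0]]
contact_force: [0.2, -0.8, -0.3]
finger_gap: 0.0566
```

>>> {"name": "servo_tool", "arguments": {
  "targets": [23,-29,0,0,0,-0.1,100,23,-29,0,0,0,-0.1,100,23,-29,0,0,0,-0.1,100,23,-29,0,0,0,-0.1,100,23,-29,0,0,0,-0.1,100,23,-29,0,0,0,-0.1,100,23,-29,0,0,0,-0.1,100,7,-9,0,0,0,-0.1,100,0,0,0,0,0,0,100]
}}

```text
time: 1.52
position: [0.5043, 0.0893, 0.2728]
eef_rot: [[0.325, 0.946, -0.001], [0.946, -0.325, -0.0], [-0.001, -0.001, -1.0]]
contact_force: [-0.3, 0.6, -0.4]
finger_gap: 0.0567
```

```bash
python3 - <<'E'
from bench import telemetry
import numpy as np
o=telemetry.get_obs();print({k:np.round(v,4).tolist() for k,v in o.items()})
r=np.array(o['eef_rot']);print(np.arctan2(r[1,1],r[0,1]))
E
```

```text
{'time': 1.5167, 'qpos': [0.0845, 0.2121, 1.6495, -0.0003, 1.2808, 0.4155], 'dq': [0.0599, -0.0292, 0.0369, 0.0128, 0.0021, -0.1369], 'effort': [-2.1681, -42.639, -31.596, -0.0447, -0.0499, 1.2444], 'position': [0.5043, 0.0893, 0.2728], 'eef_rot': [[0.3249, 0.9457, -0.0008], [0.9457, -0.3249, -0.0004], [-0.0006, -0.0006, -1.0]], 'contact_force': [-0.2963, 0.6051, -0.4175], 'ft_torque': [-0.0627, 0.1249, 0.0572], 'finger_gap': 0.0567}
-0.3309030297669781
```

>>> {"name": "servo_tool", "arguments": {
  "targets": [-2,2,-35,0,0,0.1,100,0,0,-35,0,0,0,100,0,0,-30,0,0,0,100,0,0,0,0,0,0,100,0,0,0,0,0,0,100]
}}

```text
time: 1.93
position: [0.5003, 0.0941, 0.1733]
eef_rot: [[0.219, 0.976, -0.002], [0.976, -0.219, -0.0], [-0.001, -0.002, -1.0]]
contact_force: [-1.5, -0.4, 0.5]
finger_gap: 0.0561
```

```bash
cat > snap.py <<'E'
import sys
from h import *
from bench import capture,telemetry
k=sys.argv[1];o=telemetry.get_obs();p=o['position']
A=[]
for n,f in(("top",5),("side",5)):
    im=capture(n);cv2.imwrite(f"pics/{n}{k}_full.png",im)
    c=(180,150,300,240) if n=="top" else (190,120,310,220)
    cv2.imwrite(f"pics/{n}{k}.png",cv2.resize(im[c[1]:c[3],c[0]:c[2]],None,fx=6,fy=6,interpolation=cv2.INTER_CUBIC))
    print(n,"tcp px",proj(n,p))
r=np.array(o['eef_rot']);print(o['time'],np.round(p,4),np.arctan2(r[1,1],r[0,1]),np.round(o['contact_force'],2),o['finger_gap'])
E
python3 snap.py 1
```

```text
top tcp px [225.37026004 208.00181066]
side tcp px [234.53169851 159.71887014]
1.9333 [0.5003 0.0941 0.1733] -0.22032244288698402 [-1.53 -0.37  0.5 ] 0.05605528285195472
```

View pics/side1.png

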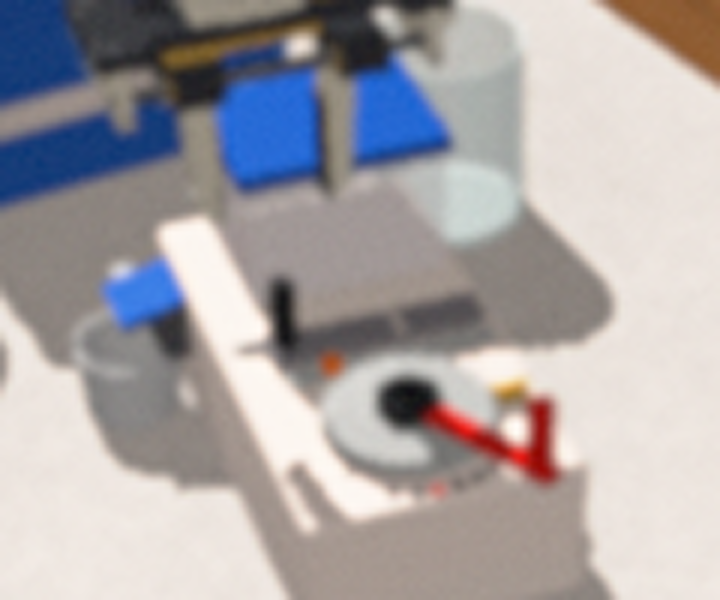

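View pics/top1.png

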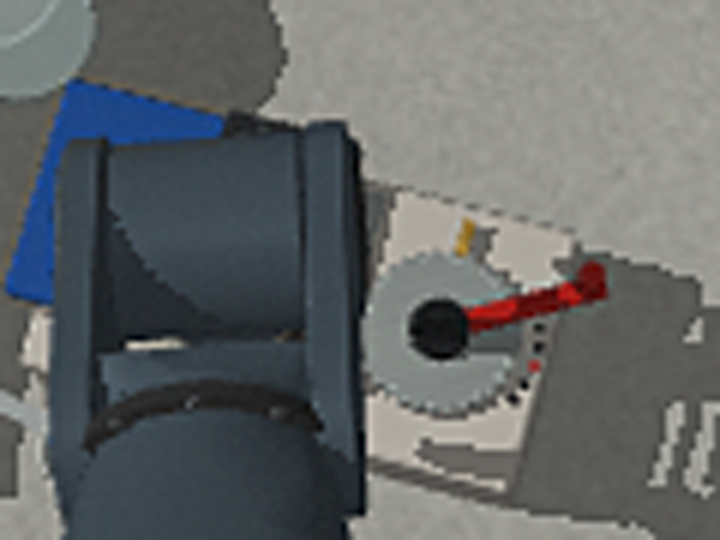

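>>> {"name": "servo_tool", "arguments": {
  "targets": [2,-2.5,-20,0,0,-0.012,100,0,0,-20,0,0,0,100,0,0,-16,0,0,0,100,0,0,-10,0,0,0,100,0,0,0,0,0,0,100,0,0,0,0,0,0,100]
}}

```text
time: 2.53
position: [0.5039, 0.0911, 0.1086]
eef_rot: [[0.232, 0.973, 0.001], [0.973, -0.232, 0.0], [0.0, 0.001, -1.0]]
contact_force: [-0.1, 0.0, -0.1]
finger_gap: 0.0562
```

>>> {"name": "servo_tool", "arguments": {
  "targets": [0,0,0,0,0,0,150,0,0,0,0,0,0,170,0,0,0,0,0,0,190,0,0,0,0,0,0,200,0,0,0,0,0,0,210,0,0,0,0,0,0,220,0,0,0,0,0,0,230,0,0,0,0,0,0,240],
  "newtons": 20
}}

```text
time: 3.2
position: [0.5026, 0.0911, 0.1075]
eef_rot: [[0.233, 0.972, -0.001], [0.972, -0.233, 0.0], [-0.0, -0.001, -1.0]]
contact_force: [-5.0, 1.0, 2.9]
finger_gap: 0.0154
```

```bash
python3 snap.py 2
```

```text
top tcp px [227.91631786 210.62651111]
side tcp px [236.63502622 176.27975373]
3.2 [0.5026 0.0911 0.1075] -0.23507797685490667 [-5.04  0.96  2.93] 0.015390984915930902
```

View pics/side2.png

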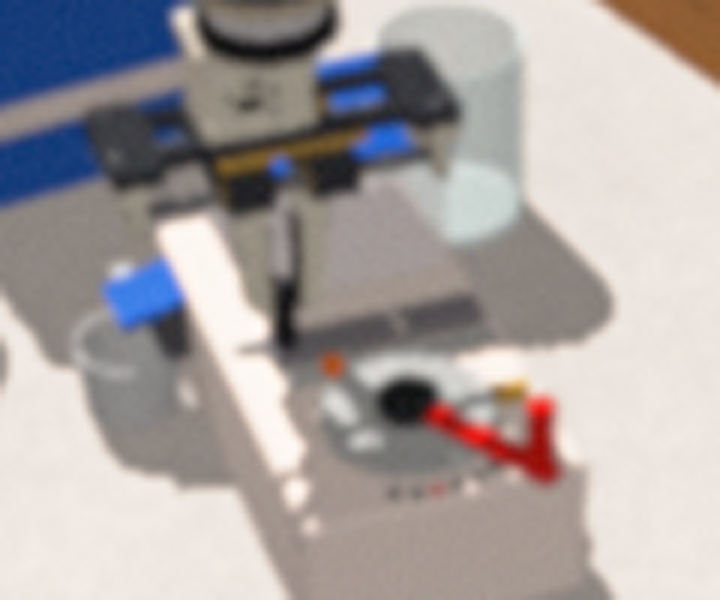

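>>> {"name": "servo_tool", "arguments": {
  "targets": [-5,1.2,0,0,0,0,240,-6,1.4,0,0,0,0,240,-6,1.4,0,0,0,0,240,-6,1.4,0,0,0,0,240,-6,1.4,0,0,0,0,240,-6,1.4,0,0,0,0,240,-5,1.2,0,0,0,0,240,-4,1.0,0,0,0,0,240,0,0,0,0,0,0,240,0,0,0,0,0,0,240]
}}

```text
time: 4.13
position: [0.4594, 0.1015, 0.1075]
eef_rot: [[0.233, 0.973, 0.002], [0.973, -0.233, 0.0], [0.0, 0.002, -1.0]]
contact_force: [6.1, -0.2, -4.6]
finger_gap: 0.0154
```

```bash
python3 snap.py 3; python3 - <<'E'
from h import *
s=cv2.imread("pics/side3_full.png").astype(float)
print(s[172:188,232:256].max(2).astype(int));print((s[172:188,232:256,2]-s[172:188,232:256,0]).astype(int))
E
```

```text
top tcp px [224.41093029 222.96323796]
side tcp px [223.71046841 179.14568121]
4.1333 [0.4594 0.1015 0.1075] -0.23474865302379394 [ 6.09 -0.21 -4.58] 0.015390721649257774
[[243 221 181 160 157 157 161 159 158 160 160 157 154 153 149 142 139 135
  129 121 116 109 103  98]
 [252 244 212 174 161 157 157 155 155 154 151 147 140 134 122 113 109 103
   97  92  90  88  82  83]
 [254 251 232 183 157 146 142 137 130 132 132 130 116 104  96  89  88  85
   83  83  83  85  81  82]
 [252 247 229 188 149 127 113 108 105 104 117 119 104  89  82  81  83  83
   82  84  82  85  85  87]
 [234 224 204 176 150 123 100  91  85  88 103 116 110  92  84  83  84  86
   84  88  90  91  92  97]
 [187 179 171 163 156 137 112  87  84  85  96 112 114  99  92  87  88  89
   95  97  99 106 113 116]
 [160 159 160 160 153 145 122  93  83  85  91 112 121 119 107 103 100 102
  111 120 123 133 141 143]
 [155 156 156 148 138 129 114  95  89  93 103 123 140 146 139 127 120 124
  135 148 157 168 179 182]
 [138 137 136 124 115 109 104 107 103 106 118 141 158 167 163 148 144 153
  169 182 189 199 209 209]
 [115 114 115 115 11
[... 1604 characters left out ...]
 4   7   8   8   8   7   8   6   4  14  52 106 122  87  39  10   4
    5   6   6   5   5   4]
 [ 13  12  18  19  15  12   7   6   4   4   9  32  65  71  50  23   8   5
    6   5   7   6   6   3]
 [ 24  27  26  29  26  19  10   8   8   9  10  15  25  29  18  10   6   4
    6   6   5   5   3   3]
 [ 29  26  27  19  19  19  18  21  22  25  22  18  16   9   7   4   5   5
    6   5   6   2   0   1]
 [ 17  17  17  15  15  16  18  18  19  21  26  26  14   8   5   5   5   4
    6   5   6   0   2  -2]
 [ 22  22  21  18  15  14  14  14  14  15  16  15  11   6   5   4   5   6
    5   6   4   1  -1  -1]
 [ 29  28  30  30  24  17  14  12  11  12  14  14   9   6   6   6   6   6
    7   5   4   1   0  -2]]
```

View pics/side3.png

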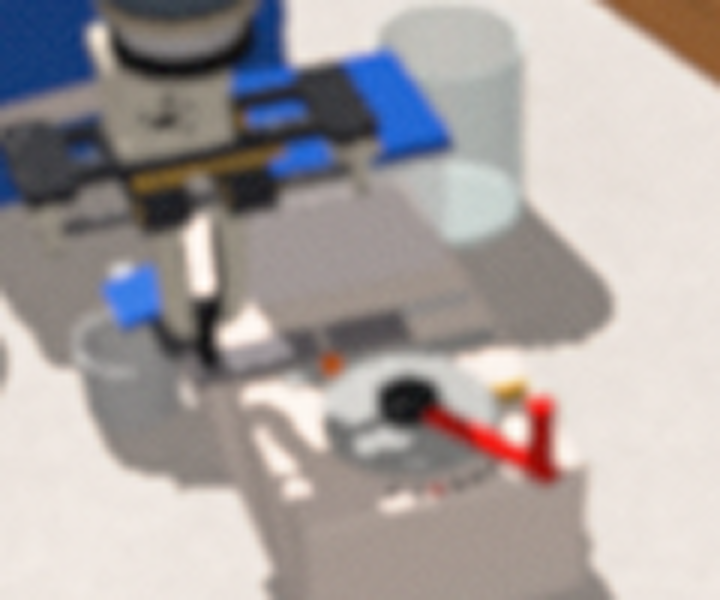

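View pics/top3.png

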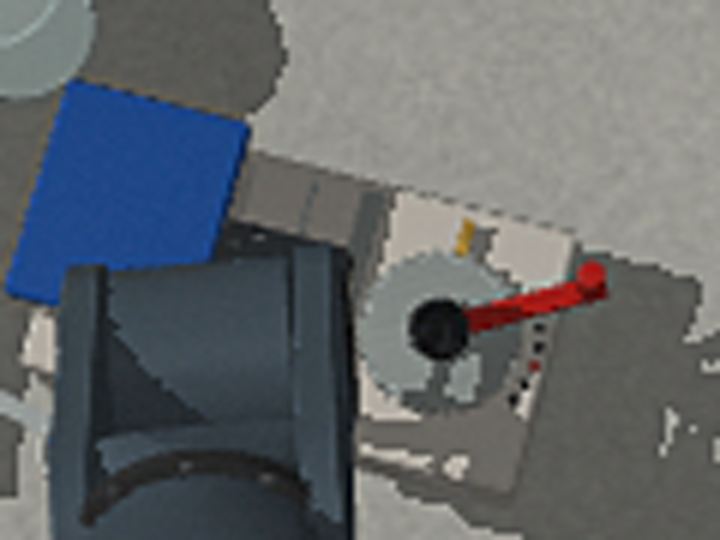

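```bash
python3 - <<'E'
from h import *
yaw=-0.232;R=np.array([[np.cos(yaw),-np.sin(yaw)],[np.sin(yaw),np.cos(yaw)]])
def cen(k,x0,y0,x1,y1):
    s=cv2.imread(f"pics/side{k}_full.png").astype(float)[y0:y1,x0:x1];w=s[...,2]-s[...,0];w[w<30]=0
    yy,xx=np.mgrid[:w.shape[0],:w.shape[1]];return (w*xx).sum()/w.sum()+x0,(w*yy).sum()/w.sum()+y0
m=cen(3,240,177,250,185);print("mark",m)
M=onz("side",*m,.1)
# line: for each row, sub-pixel ridge
for k,rows,c in((3,range(174,179),(239,248)),(0,range(171,176),(253,262)),(2,range(171,176),(252,262))):
    im=cv2.imread(f"pics/side{k if k else 0}{'_full' if k else ''}.png").astype(float).max(2)
    pts=[]
    for r in rows:
        q=im[r,c[0]:c[1]];i=int(np.argmax(q[1:-1]))+1
        d=(q[i-1]-q[i+1])/(2*(q[i-1]-2*q[i]+q[i+1]));u=c[0]+i+d
        X=onz("side",u,r,.1);pts.append([u,r,*(R.T@(X-M)[:2])])
    print(k);print(np.round(pts,4))
E
```

```text
mark (np.float64(244.83310626702996), np.float64(180.26021798365122))
3
[[2.415000e+02 1.740000e+02 5.000000e-04 3.710000e-02]
 [2.426176e+02 1.750000e+02 2.200000e-03 3.040000e-02]
 [2.431842e+02 1.760000e+02 2.200000e-03 2.430000e-02]
 [2.436176e+02 1.770000e+02 1.900000e-03 1.850000e-02]
 [2.443182e+02 1.780000e+02 2.300000e-03 1.240000e-02]]
0
[[2.495000e+02 1.710000e+02 3.110000e-02 4.360000e-02]
 [2.551667e+02 1.720000e+02 4.720000e-02 3.130000e-02]
 [2.557727e+02 1.730000e+02 4.720000e-02 2.510000e-02]
 [2.561316e+02 1.740000e+02 4.640000e-02 1.930000e-02]
 [2.564231e+02 1.750000e+02 4.550000e-02 1.370000e-02]]
2
[[2.545000e+02 1.710000e+02 4.700000e-02 3.750000e-02]
 [2.549444e+02 1.720000e+02 4.650000e-02 3.150000e-02]
 [2.558125e+02 1.730000e+02 4.730000e-02 2.510000e-02]
 [2.561667e+02 1.740000e+02 4.650000e-02 1.930000e-02]
 [2.564375e+02 1.750000e+02 4.550000e-02 1.370000e-02]]
```

>>> {"name": "servo_tool", "arguments": {
  "targets": [-1.2,0.3,0,0,0,0,240,0,0,0,0,0,0,240,0,0,0,0,0,0,240,0,0,0,0,0,0,240,0,0,0,0,0,0,240,0,0,0,0,0,0,240,0,0,0,0,0,0,240]
}}

```text
time: 4.82
position: [0.4584, 0.1017, 0.1075]
eef_rot: [[0.233, 0.973, 0.002], [0.973, -0.233, 0.0], [0.001, 0.002, -1.0]]
contact_force: [6.5, -1.3, -3.7]
finger_gap: 0.0153
```

>>> {"name": "servo_tool", "arguments": {
  "targets": [5,-1.2,0,0,0,0,240,6,-1.4,0,0,0,0,240,6,-1.4,0,0,0,0,240,6,-1.4,0,0,0,0,240,6,-1.4,0,0,0,0,240,6,-1.4,0,0,0,0,240,5,-1.2,0,0,0,0,240,4.2,-1.0,0,0,0,0,240,0,0,0,0,0,0,240,0,0,0,0,0,0,240]
}}

```text
time: 5.65
position: [0.5024, 0.0911, 0.1075]
eef_rot: [[0.233, 0.972, 0.0], [0.972, -0.233, -0.0], [-0.0, 0.0, -1.0]]
contact_force: [2.5, -1.9, 0.8]
finger_gap: 0.0154
```

>>> {"name": "servo_tool", "arguments": {
  "targets": [0,0,0,0,0,0,180,0,0,0,0,0,0,140,0,0,0,0,0,0,120,0,0,0,0,0,0,100,0,0,0,0,0,0,100,0,0,15,0,0,0,100,0,0,25,0,0,0,100,0,0,30,0,0,0,100,0,0,0,0,0,0,100]
}}

```text
time: 6.4
position: [0.5045, 0.0915, 0.1822]
eef_rot: [[0.233, 0.973, 0.007], [0.973, -0.233, 0.001], [0.002, 0.007, -1.0]]
contact_force: [0.7, 0.1, 0.5]
finger_gap: 0.0562
```

```bash
python3 snap.py 4; python3 - <<'E'
from h import *
im=cv2.imread("pics/side4_full.png").astype(float).max(2)
for r in range(171,176):
    q=im[r,252:262];i=int(np.argmax(q[1:-1]))+1
    print(r,252+i+(q[i-1]-q[i+1])/(2*(q[i-1]-2*q[i]+q[i+1])))
E
```

```text
top tcp px [225.9665888 206.3108941]
side tcp px [235.90664922 157.38323831]
6.4 [0.5045 0.0915 0.1822] -0.23491885105113314 [0.7  0.1  0.53] 0.05622991490518676
171 253.5
172 255.08823529411765
173 255.6764705882353
174 256.2368421052632
175 256.5769230769231
```

View pics/side4.png

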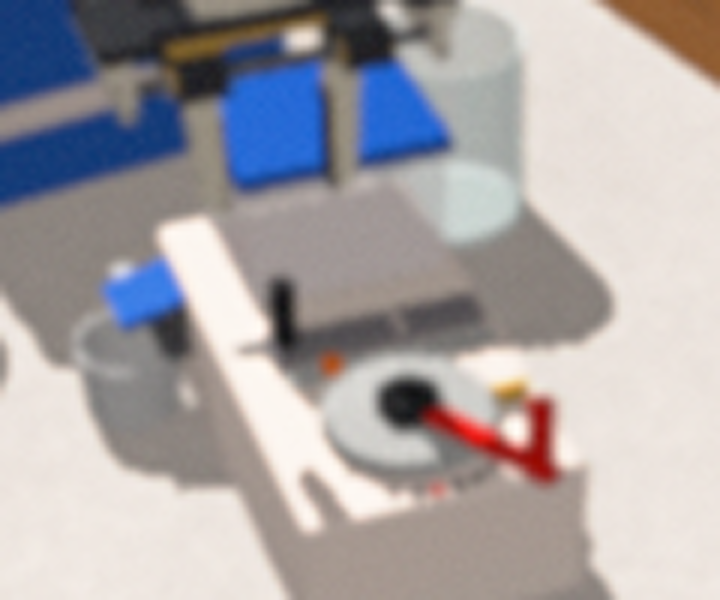

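>>> {"name": "servo_tool", "arguments": {
  "targets": [0,0,30,0,0,0,100,9,-34,8,0,0,0.047,100,10,-34,0,0,0,0.047,100,10,-35,0,0,0,0.047,100,10,-35,0,0,0,0.047,100,9,-34,-8,0,0,0.047,100,0,0,-20,0,0,0,100,0,0,0,0,0,0,100,0,0,0,0,0,0,100]
}}

```text
time: 7.25
position: [0.5491, -0.0804, 0.1859]
eef_rot: [[0.001, 1.0, -0.004], [1.0, -0.001, 0.001], [0.001, -0.004, -1.0]]
contact_force: [1.1, -0.2, 0.6]
finger_gap: 0.0565
```

```bash
python3 snap.py 5
```

```text
top tcp px [278.4830817 193.9286084]
side tcp px [277.94992246 178.35108852]
7.25 [ 0.5491 -0.0804  0.1859] -0.0008070254784949825 [ 1.07 -0.22  0.6 ] 0.056548858846193054
```

View pics/side5.png

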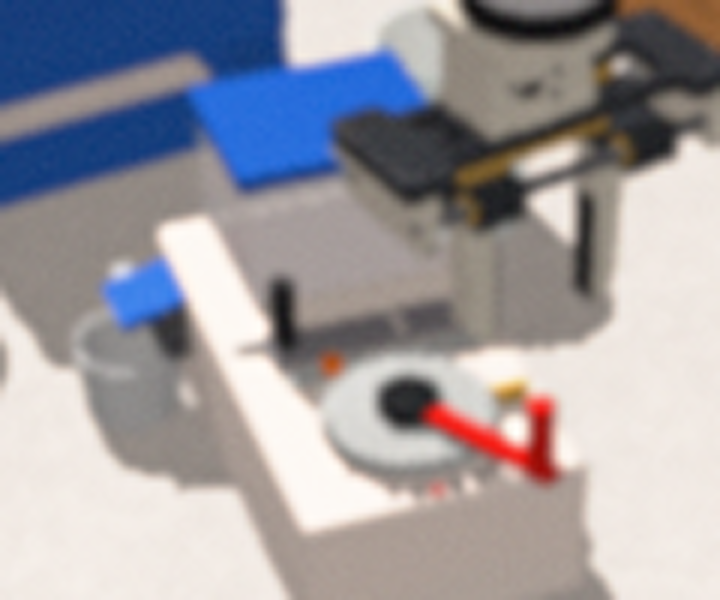

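>>> {"name": "servo_tool", "arguments": {
  "targets": [2.5,-0.6,-15,0,0,0,100,0,0,-20,0,0,0,100,0,0,-20,0,0,0,100,0,0,-16,0,0,0,100,0,0,0,0,0,0,100,0,0,0,0,0,0,100,0,0,0,0,0,0,100]
}}

```text
time: 7.93
position: [0.5535, -0.081, 0.1179]
eef_rot: [[-0.001, 1.0, 0.002], [1.0, 0.001, -0.0], [-0.0, 0.002, -1.0]]
contact_force: [-0.3, 0.8, -0.5]
finger_gap: 0.0563
```

```bash
python3 snap.py 6
```

```text
top tcp px [278.03869042 196.68982188]
side tcp px [279.03326225 195.47920187]
7.9333 [ 0.5535 -0.081   0.1179] 0.0007192297578814182 [-0.29  0.77 -0.47] 0.05625139016508343
```

View pics/side6.png

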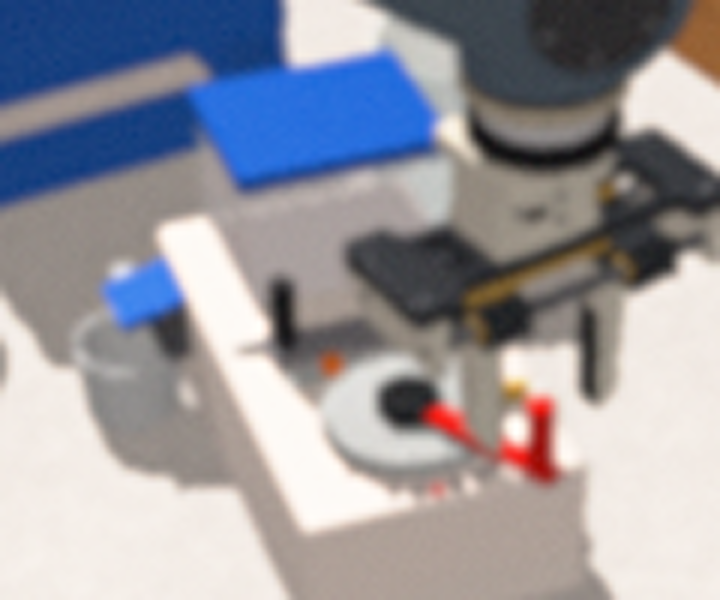

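>>> {"name": "servo_tool", "arguments": {
  "targets": [0,0,0,0,0,0,150,0,0,0,0,0,0,170,0,0,0,0,0,0,190,0,0,0,0,0,0,200,0,0,0,0,0,0,210,0,0,0,0,0,0,220,0,0,0,0,0,0,230,0,0,0,0,0,0,240,0,0,0,0,0,0,240],
  "newtons": 30
}}

```text
time: 8.78
position: [0.5534, -0.0815, 0.1166]
eef_rot: [[0.0, 1.0, 0.001], [1.0, -0.0, -0.0], [-0.0, 0.001, -1.0]]
contact_force: [5.3, -0.7, -2.3]
finger_gap: 0.015
```

```bash
python3 snap.py 7
```

```text
top tcp px [278.15442163 196.81064104]
side tcp px [279.07493307 195.91639713]
8.7833 [ 0.5534 -0.0815  0.1166] -0.00011450464166743877 [ 5.25 -0.73 -2.31] 0.01504851899959185
```

View pics/side7.png

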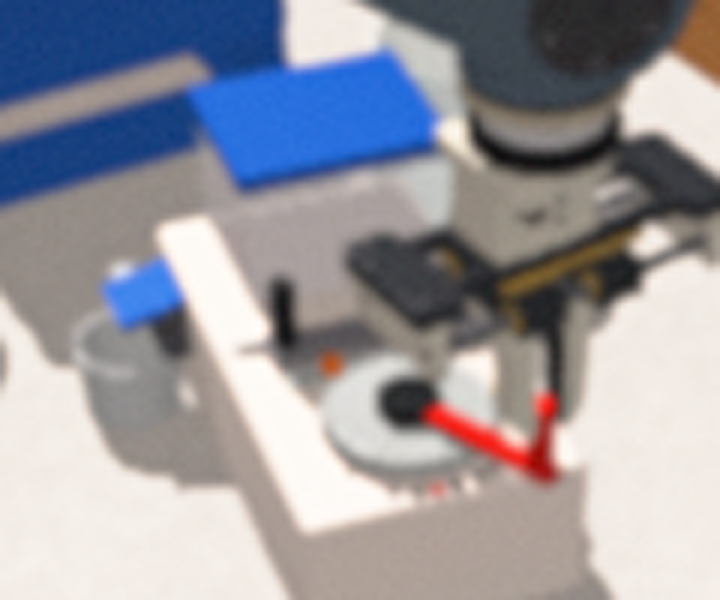

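>>> {"name": "servo_tool", "arguments": {
  "targets": [-4.5,-1.3,0,0,0,0,240,-4.4,-1.0,0,0,0,0,240,-4.4,-0.7,0,0,0,0,240,-4.4,-0.4,0,0,0,0,240,0,0,0,0,0,0,240,0,0,0,0,0,0,240]
}}

```text
time: 9.38
position: [0.5359, -0.0858, 0.1167]
eef_rot: [[0.0, 1.0, 0.002], [1.0, -0.0, -0.002], [-0.002, 0.002, -1.0]]
contact_force: [6.1, -6.5, -4.4]
finger_gap: 0.0152
```

>>> {"name": "servo_tool", "arguments": {
  "targets": [-4.5,-0.3,0,0,0,0,240,-4.5,-0.1,0,0,0,0,240,-4.5,0.1,0,0,0,0,240,-4.4,0.4,0,0,0,0,240,0,0,0,0,0,0,240,0,0,0,0,0,0,240]
}}

```text
time: 9.88
position: [0.518, -0.0863, 0.1168]
eef_rot: [[0.0, 1.0, 0.002], [1.0, -0.0, -0.003], [-0.003, 0.002, -1.0]]
contact_force: [4.5, -10.6, -3.0]
finger_gap: 0.0151
```

```bash
python3 snap.py 8
```

```text
top tcp px [279.40311674 206.92556186]
side tcp px [270.49983898 200.80348589]
9.8833 [ 0.518  -0.0863  0.1168] -0.0001302702973517743 [  4.53 -10.59  -2.99] 0.015142581557456087
```

View pics/side8.png

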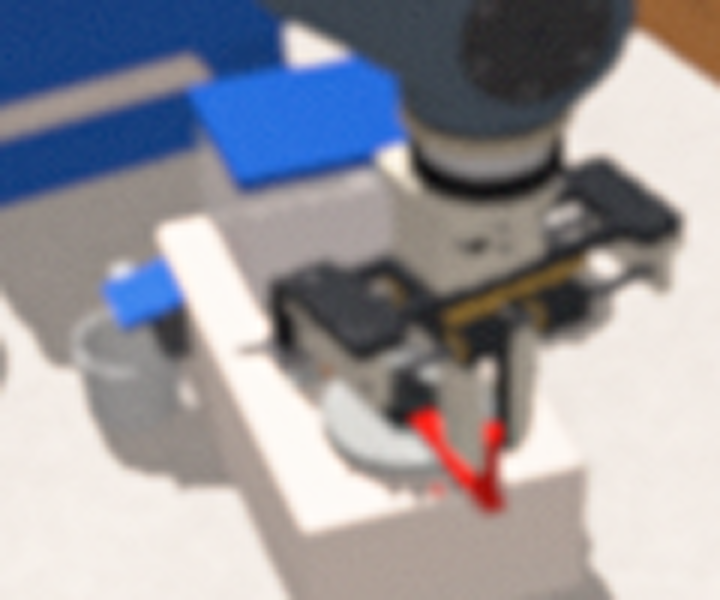

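>>> {"name": "servo_tool", "arguments": {
  "targets": [-4.5,-0.6,0,0,0,0,240,-4.5,0,0,0,0,0,240,-4.4,0.8,0,0,0,0,240,-4.3,1.2,0,0,0,0,240,0,0,0,0,0,0,240,0,0,0,0,0,0,240]
}}

```text
time: 10.48
position: [0.5002, -0.0842, 0.1168]
eef_rot: [[0.0, 1.0, 0.002], [1.0, -0.0, -0.002], [-0.002, 0.002, -1.0]]
contact_force: [6.4, -6.1, -3.3]
finger_gap: 0.0152
```

```bash
python3 snap.py 9
```

```text
top tcp px [278.71689056 212.01908074]
side tcp px [265.2885864  202.57250473]
10.4833 [ 0.5002 -0.0842  0.1168] -0.00012122836893386531 [ 6.44 -6.08 -3.25] 0.01522948417568774
```

View pics/side9.png

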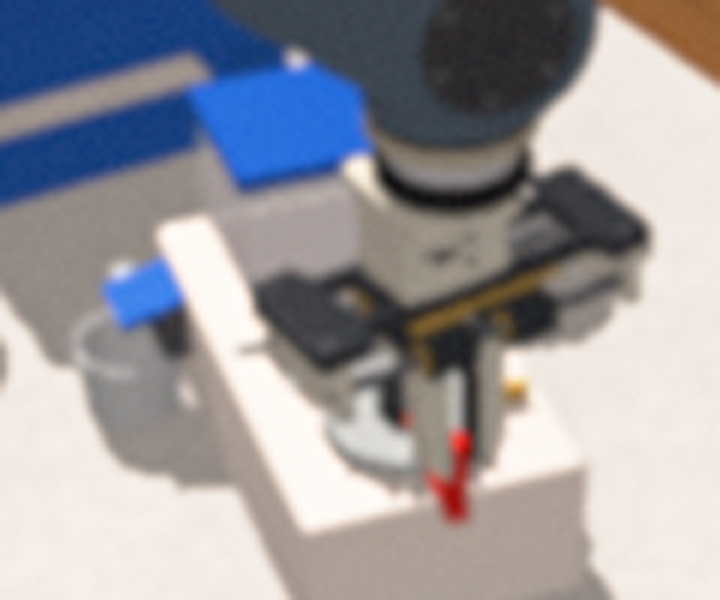

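View pics/top9.png

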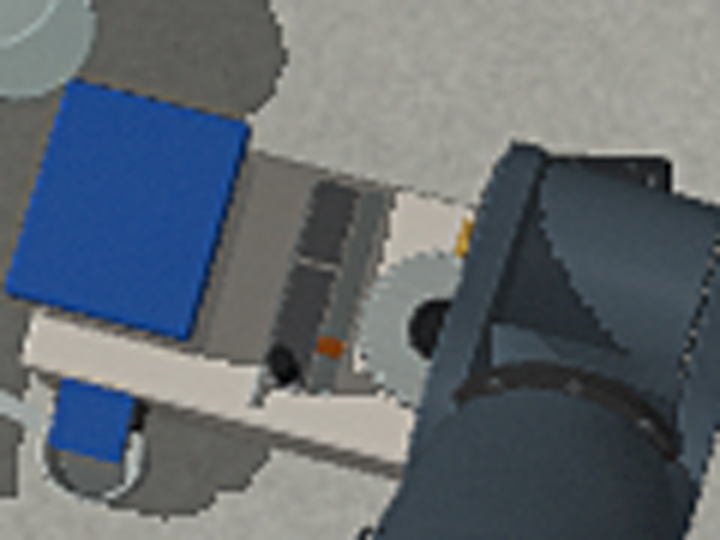

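```bash
python3 - <<'E'
from h import *
for k in(0,7,8,9):
    im=cv2.imread(f"pics/side{k}{'_full' if k else ''}.png").astype(float)[180:212,255:290];w=im[...,2]-np.maximum(im[...,0],im[...,1])
    x,y={0:(24,7),7:(25,7),8:(17,12),9:(11,13)}[k]
    print(k);print(w[y-3:y+14,x-8:x+6].astype(int))
print(onz("side",266.7,193.3,.15),onz("side",265.5,204.5,.11))
for y in(-.081,-.083,-.0855):print(proj("side",[.5002,y,.15]),proj("side",[.5002,y,.11]))
E
```

```text
0
[[ 19  31  44  47  46  42  36  24  16  14  12   8   6   8]
 [ 12  28  40  44  40  36  43  52  51  53  42  24   9   7]
 [  4  12  25  29  27  32  68 101 116 117  94  50  18   7]
 [  0   6  14  19  19  32  78 143 177 180 136  73  26   9]
 [  1   1   9  14  13  22  62 128 181 187 133  63  28   9]
 [  5   3   9  17  19  23  43  84 135 146  95  49  24  11]
 [ 36  22  16  15   8  10  37  64 108 124  80  44  26  10]
 [108  77  45  16   7   8  31  62 107 118  77  45  25   9]
 [177 145  96  49  18  12  36  62 106 121  78  45  22  10]
 [206 194 159 112  70  51  63  77 112 121  76  45  18  10]
 [183 206 200 175 142 119 110 100 124 116  74  45  18  11]
 [110 150 186 200 195 186 164 131 126 117  76  47  19  11]
 [ 46  74 101 133 169 189 180 145 131 122  83  52  27  11]
 [ 18  29  42  60  86 119 138 139 135 123  96  66  42  24]
 [ 10  13  18  28  39  57  82 106 119 131 116  79  47  26]
 [ 12  12  15  17  21  31  43  65  83  99  96  72  42  22]
 [ 12  13  14  15  14  17  24  33  47  59  59  40  25  15]]
7
[[ 15  12  10   9   7   6  10  19  22  21  11   1   6   7]
 [ 11  11   9   9   7   5  22  49
[... 2467 characters left out ...]
5  86  61  47  72 106  87  44  18  18  10]
 [ 11  13  31  76 115 114  93 101 114  78  41  20  16  10]
 [ 15  10  20  53 101 134 131 130 118  73  38  22  17  17]
 [ 20  13  16  32  69 112 134 145 122  75  38  18  15  15]
 [ 13  17  16  24  44  79 121 141 122  78  38  17  14  15]
 [ 20  18  14  17  28  58  99 135 126  86  41  19  13  13]
 [ 14  15  15  13  19  43  81 116 115  86  44  20  12  14]
 [ 15  14  15  13  17  34  61  80  80  64  36  18  15  15]]
[ 0.50607997 -0.08364644  0.15      ] [ 0.50010062 -0.08545826  0.11      ]
[264.58125807 193.53674083] [264.71840282 203.7064164 ]
[264.95022125 193.88348893] [265.0807637  204.05666675]
[265.41244835 194.31788559] [265.53470126 204.49543316]
```

>>> {"name": "servo_tool", "arguments": {
  "targets": [0,0,0,0,0,0,240,0,0,0,0,0,0,240,0,0,0,0,0,0,240,0,0,0,0,0,0,240,0,0,0,0,0,0,240,0,0,0,0,0,0,240]
}}

```text
time: 11.08
position: [0.5002, -0.0842, 0.1167]
eef_rot: [[0.0, 1.0, 0.002], [1.0, -0.0, -0.002], [-0.002, 0.002, -1.0]]
contact_force: [5.3, -6.5, -3.1]
finger_gap: 0.0152
```

```bash
python3 snap.py 10; python3 - <<'E'
from h import *
a=cv2.imread("pics/top9_full.png");b=cv2.imread("pics/top0.png")
for im in(b,a):
    h=cv2.cvtColor(im,cv2.COLOR_BGR2HSV)[214:232,188:206];m=cv2.inRange(h,(100,120,60),(125,255,255));print(cv2.moments(m)['m10']/max(cv2.moments(m)['m00'],1))
d=cv2.absdiff(a,b).max(2);print("cup region maxdiff",d[214:235,176:206].max(),"line region",d[190:198,228:238].max(),"bowl",d[235:275,130:172].max(),"canister",d[130:166,160:197].max())
E
```

```text
top tcp px [278.72494965 212.01530698]
side tcp px [265.29972119 202.58620165]
11.0833 [ 0.5002 -0.0842  0.1167] -9.96713352940537e-05 [ 5.26 -6.48 -3.13] 0.015173188856132924
7.013698630136986
7.013698630136986
cup region maxdiff 26 line region 16 bowl 113 canister 27
```

View pics/top10_full.png

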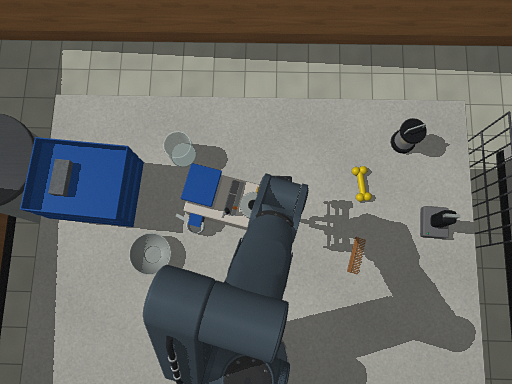

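The bowl at (150,254), canister at (180,150), bone at (362,184), comb at (356,255) and cup at (196,222) all sit where they began. The difference I saw over the bowl was only the arm and its shadow. The lever is held steady, so I am handing in.

```bash
python3 -c "
from bench import job
print(job.finish_job())"
```

```text
the job is handed in; nothing more can be done
None
```

I pulled the slide out to the orange mark, brought it home, then swung the red lever to its third click. I handed in at about 11 s with the gripper still holding it. No verdict was reported.

- **Slide:** I gripped the post and pulled it out about 45 mm. In the side view the white line was about 2 mm short of the middle of the mark, so I pulled about 1 mm more and held about 0.5 s. I did not take another picture after that last 1 mm. The line was back at its starting pixels afterwards, to within about 0.3 px, and looked unchanged in a later top view.
- **Lever:** I measured its angle indirectly. The grip moved 53.2 mm in x against 53.3 mm computed for three clicks, which gives about 0.59–0.60 rad. At the end it stood still, with about 5 N pushing back and the fingers closed on the post.
- **Other objects:** The cup, canister, bowl, bone and comb look unmoved in the last top view.

**Checks that disagreed:**
- The two cameras differ by about 3 mm in x.
- Single-camera readings of the lever post, partly hidden by the fingers, put its x travel about 4.5 mm shorter than the grip's. Comparing its pixel shift with the tool's left only about 1 mm, so I trusted the tool position.
- A sideways load of about 6 N remained on the grip. It was steady, so I left it.

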